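# Tuck an access cover under its lapped flap and hold it down

### The job

Clear the heat sink off the open instrument chassis into the empty parts tray. Then take the cover plate by its rib, slide its long end at least 15 mm under the chassis's hinged flap without lifting the flap, square and centred over the opening, and press the plate flat on the deck with about 15 N. Finish still gripping the plate and pressing it down, as if a colleague were about to drive the screws; leave everything else on the bench where it is.

Things in the scene. Friction and masses are not known exactly. Their poses are not given: they have to be found in the camera images.
- chassis: Grey instrument chassis fixed on the bench, 200 mm (x) by 170 mm (y), flat deck top 44 mm above the bench. Origin: centre of its underside. +x points away from the robot to the flap end; z up. In this frame the flap's free edge is at x = +35 mm; under the flap a slot 9 mm high above the deck runs back to a rigid stop bar at x = +67 mm.
- deck: The chassis's fixed flat deck, on which the plate is pressed. Same origin and axes as the chassis; top face 44 mm above the origin. It has an opening 50 x 50 mm, from x = -45 to +5 mm and y = -25 to +25 mm, with a circuit board 20 mm down.
- lap_edge (a point): Middle of the lower free edge of the flap when shut: 35 mm along the chassis's +x from its origin and 53 mm above the bench (9 mm above the deck). Axes as the chassis.
- flap (a joint): Angle of the aluminium flap (150 mm wide, 60 mm long, 4 mm thick) lapped over the deck's far end, hinged along its far edge (x = +95 mm in the chassis frame). 0 = shut, level; positive = free edge lifted. Light (0.12 kg); its weight and a weak spring shut it against a stop at 0.
- plate: Loose aluminium cover plate, 120 mm (x) by 100 mm (y), 5 mm thick, 0.15 to 0.31 kg, flat on the bench. Origin: centre of its underside. An upright rib, 10 mm thick (x), 60 mm long (y), stands across it at x = -20 mm, its top 40 mm above the underside. +x is the long end, which goes under the flap; at the start it points roughly away from the robot.
- plate_lead (a point): Middle of the plate's long-end edge, at the underside: 60 mm along the plate's +x from its origin.
- plate_rib (a point): Middle of the top of the plate's grip rib: 20 mm along the plate's -x, 40 mm above its underside.
- heatsink: Finned aluminium heat sink, a loose block 80 mm long (x) by 32 mm wide (y) by 34 mm tall, 0.10 to 0.21 kg, standing on the deck across the opening, in the way of the plate. Origin: centre of its underside. Grip it across its 32 mm width.
- tray: Empty black open parts tray, fixed on the bench, 180 mm (x) by 150 mm (y), 28 mm high, walls and floor about 4 to 5 mm thick. Origin: centre of its underside; z up.
- screwdriver: Screwdriver 140 mm long lying on the bench between the robot and the chassis; leave alone.
- spool: Grey spool, 60 mm across, 42 mm tall, standing at the back left; leave alone.
- bottle: White bottle, 52 mm across, 130 mm tall, at the back right; leave alone.
- capacitor: Black upright cylinder, 26 mm across, 35 mm tall, in front of the chassis on the left; leave alone.
- transformer: Small transformer with a copper winding, about 34 x 48 x 40 mm, in front of the chassis on the right; leave alone.
- meter: Black hand-held meter, 170 x 85 x 34 mm, lying far to the right; leave alone.

How it is judged:
By the outcome, as a careful person would: the job done as asked, in the order asked, and still so for the second after the job is handed in, while the arm keeps its last pose, push and grip.
It also fails if it takes over 58 s, if anything falls off the work surface, if the arm or the gripper's body presses on something with over 40 N, if the wrist force passes 120 N, or if a joint passes its speed limit or range.

### The arm

A 6-joint arm with a two-finger parallel gripper is mounted at the origin on the work surface. World frame = base frame: x ahead of the robot, y to its left, z up, the work surface at z = 0. Lengths are in m, angles in rad, forces in N, time in s.
With the tool pointing down it reaches from about 0.3 to 0.775 m from the base axis. Payload 14.6 kg.
Tool frame: the origin (TCP) lies on the centre line of the jaws, within the pads' length; the fingertips stand 19 mm ahead of it and the grasp point (between the pads) is the TCP; y points along the fingers, x is the direction in which the jaws open and shut, and the axes are right-handed (so a half turn about y gives the same grasp; the last joint's range is limited). The gripper opens to 94 mm and grips with 3 to 60 N. Pads are 16 mm wide; open, the fingers measure 119 mm over their backs; the gripper's body (75 mm by 177 mm) begins 78 mm behind the grasp point.
Start: joints at [1.1, 0.3, 1.521, -0, 1.321, -0.067], TCP at [0.216, 0.506, 0.224] pointing down, gripper open.
Joint ranges: [-3.03, 3.03], [-0.79, 2.21], [0.23, 2.52], [-1.04, 4.18], [0, 3.07], [-2.55, 2.55]. Speed limits (rad/s): [2.22, 2.22, 2.57, 3.14, 3.14, 3.14].

### API

Orientations are given as [roll, pitch, yaw] about the fixed x, y, z axes, in that order (R = Rz(yaw) Ry(pitch) Rx(roll)).
In Python, from station import ctrl, optics gives the robot as it stands.
- The arm moves only by the tool jog_arm, never from a script. Its argument "targets" is a list of rows, each a list of 3 entries, a list of its own where there are three numbers: the finger opening in cm, from 0 to 9.4, then the shift along the tool's x, y, z in cm, then the turn about the tool's y in rad. A call has 1 to 10 rows; each row is the pose to reach, as a shift and turn from the pose commanded when the call began, along the tool's axes at that moment; what a row does not reach only later rows make up. A row lasts 1/10 s, in which the tool goes at most 50 mm and 8.59 degrees, less where a joint would pass 70% of its speed; a pose out of reach is approached as far as the arm can. A call with a gripper value outside its range is refused whole. The fingers move at their own pace and stop on an object; "grip_force" is the grip in N (left out, the last holds). Time passes only in rows, so rows that repeat a pose let the fingers close. It gives the time, the measured TCP pose, the force and the opening at its end, in the units of the state.
- ctrl.get_obs(): the state, without advancing time (a new reading comes with each control period).
- optics.camera(name): name is "scene" or "top" or "wrist"; returns a dict with "img" (480x640x3 uint8, red, green, blue), "range_z" (480x640 float32, m along the optical axis (not along the pixel's ray), 0 where there is no reading), "camera_matrix" (3x3 intrinsics, pixels), "world_to_cam" (4x4, takes a point from world to camera coordinates); the wrist camera has in their place "mount" (4x4, takes a point from camera to tool coordinates, whose origin is the TCP and whose axes are the tool frame's). Camera axes: x right, y up, looking along -z (the intrinsics and any distortion apply to the point x, -y, -z); pixel columns grow to the right and rows downward; lengths in m; the calibration is good to about 2 mm. A picture is of the moment at which its call begins: read the wrist's pose just before it.
- ctrl.hand_in(): hands the job in, once; it reports no verdict.
The state is a dict: "time_s": time; "qpos": joint angles; "joint_vel": joint speeds; "tau": joint torques, N m; "ee_pos": TCP position; "eef_rot": TCP orientation; "force": force on the tool from outside, world axes, zero at the start; "moment": the same for the moment, N m; "grip_width": finger opening in m.
Only numpy, scipy, OpenCV 4.12 (cv2) and the standard library are available. Lean on these libraries where they do the work, as an engineer would, in place of code of your own. Each camera call takes 0.05 s, during which the arm holds its last target. There are 200 camera calls.

## Working session

There is one attempt and no reset: what is moved stays moved. The work goes in short steps, Python scripts to look and compute and a tool call to move; the robot and the scene stay as the last step left them, time stands still between calls to the robot, and variables do not carry over. Pictures are saved under pics/ and viewed, about 8 in all and at most 12, crops included, and the job is handed in when it is done.

Besides the shell and the picture viewer there is one more tool, called after "Call:" as name(argument=value, ...), one argument or row to a line, values as JSON. jog_arm: Moves the arm, as the interface text tells. Its arguments: {"type":"object","properties":{"targets":{"type":"array","items":{"type":"array"}},"grip_force":{"type":"number"}},"required":["targets"]}

```bash
mkdir -p pics; ls
python3 - <<'E'
from station import ctrl, optics
import cv2,numpy as np
for n in ("top","scene"):
    c=optics.camera(n); np.savez(n+'.npz',**{k:v for k,v in c.items() if v is not None})
    cv2.imwrite(f'pics/{n}1.png',c['img'][:,:,::-1]); print(n,c['camera_matrix'],c['world_to_cam'],c.keys())
print(ctrl.get_obs())
E
```

```text
pics
top [[451.61700656   0.         322.76226229]
 [  0.         451.61700656 248.210726  ]
 [  0.           0.           1.        ]] [[-0.0018634  -0.99999726 -0.00141895 -0.07763853]
 [ 0.98920274 -0.00205122  0.14653919 -0.55318091]
 [-0.1465417  -0.00113056  0.98920385 -1.04698818]
 [ 0.          0.          0.          1.        ]] dict_keys(['img', 'range_z', 'camera_matrix', 'world_to_cam'])
scene [[551.35682595   0.         322.52507513]
 [  0.         551.35682595 235.16077105]
 [  0.           0.           1.        ]] [[-0.81103787  0.58462414  0.02078881  0.50699724]
 [-0.33418068 -0.49218463  0.8037895   0.0843602 ]
 [ 0.48014668  0.64495651  0.59455047 -1.39871652]
 [ 0.          0.          0.          1.        ]] dict_keys(['img', 'range_z', 'camera_matrix', 'world_to_cam'])
{'time_s': 0.1, 'qpos': array([ 1.10037547e+00,  3.00371467e-01,  1.52151105e+00,  1.08526857e-06,
        1.32072892e+00, -6.66381909e-02]), 'joint_vel': array([ 0.00037578, -0.00256187, -0.00086262,  0.000253  ,  0.00033728,
        0.00092835]), 'tau': array([ 4.15608783e-04, -5.32637930e+01, -3.53290558e+01,  7.09220278e-02,
        2.35044770e-02, -1.78580291e-05]), 'ee_pos': array([0.21601636, 0.50556339, 0.22397061]), 'eef_rot': array([-1.57072744e+00,  1.01644520e-03,  1.16701342e+00]), 'force': array([-0.02413213, -1.00522982,  0.36187527]), 'moment': array([-0.05258444,  0.0352034 ,  0.0172509 ]), 'grip_width': 0.09378365383516593}
```

View pics/top1.png

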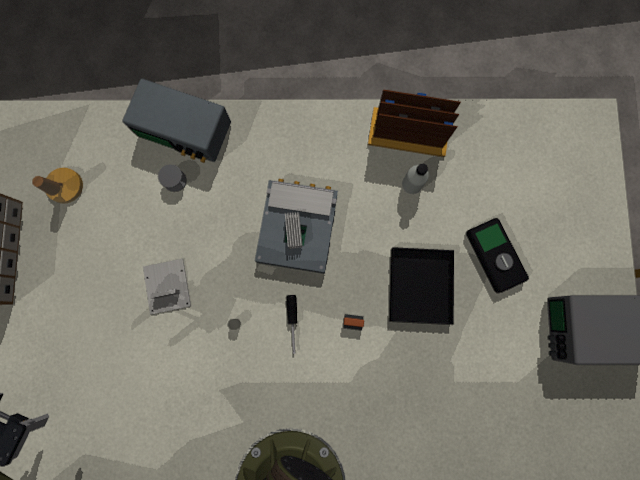

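View pics/scene1.png

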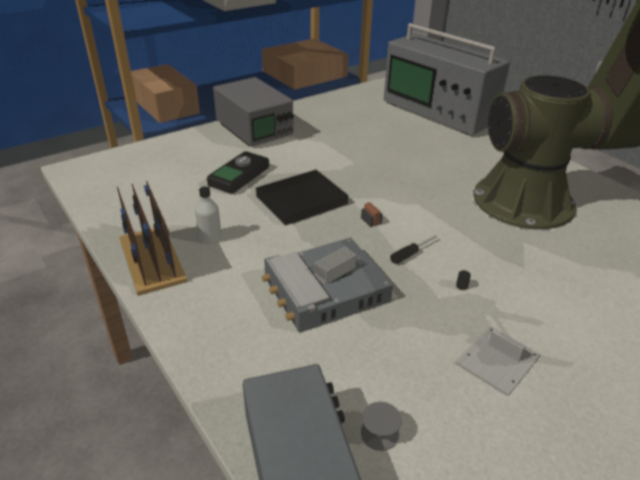

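The top view shows the chassis near (297,230), with the heat sink across its opening at (293,231). The plate is near (167,287), with its rib at (165,298). The tray is at (421,286), the capacitor at (234,324), the screwdriver at (292,320) and the transformer at (353,322). I'll measure poses from depth plus an enlarged crop.

```bash
cat > h.py <<'E'
import numpy as np,cv2
def cloud(d,T=None):
    K=d['camera_matrix'];z=d['range_z'].astype(float);v,u=np.mgrid[:480,:640]
    P=np.stack([(u-K[0,2])/K[0,0]*z,-(v-K[1,2])/K[1,1]*z,-z],-1)
    M=np.linalg.inv(d['world_to_cam']) if T is None else T
    W=P@M[:3,:3].T+M[:3,3]; W[z==0]=np.nan
    return W
def rect(p): # p Nx2 in m
    r=cv2.minAreaRect((p*1000).astype(np.float32)); return np.round(r[0],1),np.round(r[1],1),round(r[2],1)
E
python3 - <<'E'
from h import *
d=np.load('top.npz');W=cloud(d);z=W[...,2]
def blk(u0,u1,v0,v1,lo,hi,name):
    w=W[v0:v1,u0:u1].reshape(-1,3);m=(w[:,2]>lo)&(w[:,2]<hi);p=w[m]
    print(name,m.sum(),rect(p[:,:2]),'z',np.round(np.median(p[:,2]),4))
blk(240,350,170,290,.038,.050,'deck')
blk(240,350,170,290,.038,.065,'deck+flap')
blk(260,345,175,225,.052,.062,'flap')
blk(270,320,200,260,.070,.09,'hs')
blk(130,200,250,325,.003,.045,'plate')
blk(130,200,250,325,.030,.045,'rib')
blk(375,470,235,335,.02,.04,'tray')
blk(220,245,310,340,.02,.05,'cap')
blk(335,372,310,335,.02,.06,'trafo')
blk(270,310,285,365,.006,.05,'driver')
for (u,v) in [(60,380),(200,350),(400,400)]: print(W[v,u])
a=cv2.resize(d['img'][165:285,240:350],None,fx=5,fy=5,interpolation=cv2.INTER_CUBIC)
b=cv2.resize(d['img'][250:325,135:200],None,fx=3.7,fy=3.7,interpolation=cv2.INTER_CUBIC)
c=np.zeros((600,550+b.shape[1],3),np.uint8);c[:,:550]=a;c[:b.shape[0],550:]=b
cv2.imwrite('pics/crop1.png',c[:,:800,::-1])
E
```

```text
deck 3466 (array([607.3, -14.5]), array([171.9, 200.7]), 80.8) z 0.0448
deck+flap 5398 (array([607.3, -14.5]), array([171.9, 201. ]), 80.9) z 0.0463
flap 1721 (array([656.8, -22.1]), array([169.8, 101. ]), 80.9) z 0.0576
hs 258 (array([592.6,  -8.2]), array([80.2, 32. ]), 5.7) z 0.0781
plate 2102 (array([463.8, 311.6]), array([184.9, 173.1]), 1.3) z 0.0056
rib 122 (array([445.1, 303.3]), array([10.2, 61.3]), 12.0) z 0.04
tray 590 (array([ 483.1, -338. ]), array([189.8, 219.9]), 86.9) z 0.0279
cap 107 (array([373.2, 135.4]), array([25.3, 23.6]), 88.6) z 0.0352
trafo 285 (array([ 377.1, -150.1]), array([47.7, 33.9]), 82.8) z 0.0373
driver 386 (array([373.7,  -5.9]), array([ 45.6, 137.2]), 84.1) z 0.0224
[0.24111049 0.55111853 0.00152441]
[0.31077169 0.21852535 0.00112865]
[ 0.19302324 -0.26220959 -0.00216227]
```

View pics/crop1.png

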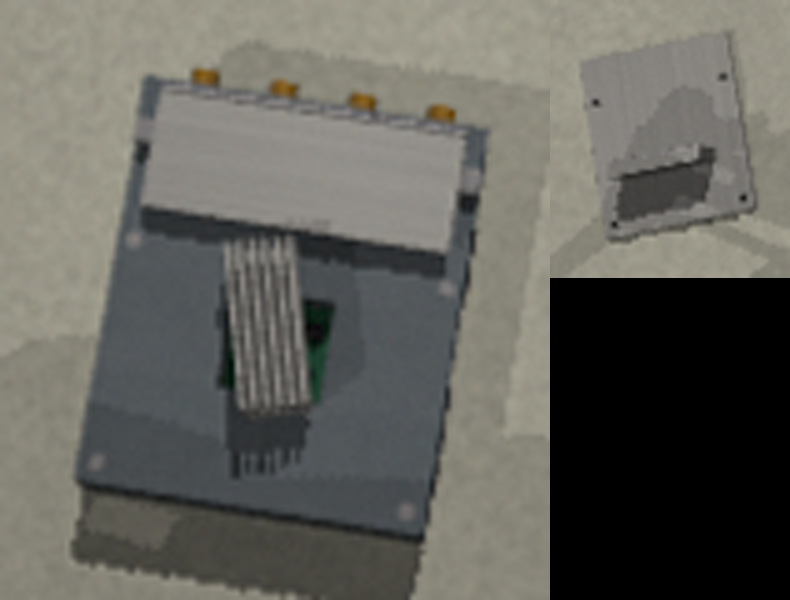

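```bash
cat >> h.py <<'E'
from scipy.spatial.transform import Rotation as Ro
def jog(o,p,yaw): # shift in tool axes (cm) and turn about tool y to reach world p, yaw with tool down
    R=Ro.from_euler('xyz',o['eef_rot']); s=R.inv().apply(np.array(p)-o['ee_pos'])*100
    return np.round(s,2),round(-(yaw-o['eef_rot'][2]),4)
E
python3 - <<'E'
from h import *
from station import ctrl
d=np.load('top.npz');W=cloud(d)
m=np.zeros((480,640),np.uint8)
def big(u0,u1,v0,v1,mask,name):
    m=np.zeros((480,640),np.uint8);m[v0:v1,u0:u1]=mask[v0:v1,u0:u1]
    n,l,s,_=cv2.connectedComponentsWithStats(m);k=1+s[1:,4].argmax();print(name,s[k],rect(W[l==k][:,:2]))
g=d['img'].max(2)
big(380,465,240,335,g<60,'tray')
z=W[...,2]
big(135,200,250,325,(z>.0035)&(g>85),'plate')
w=W[165:285,240:350].reshape(-1,3);p=w[(w[:,2]>.053)&(w[:,2]<.062)]
n=np.array([np.cos(-.159),np.sin(-.159)]);q=(p[:,:2]-[.6073,-.0145])@n
print('flap x range',np.percentile(q,[0,1,2,50,98,99,100]))
o=ctrl.get_obs();print(jog(o,[.5926,-.0082,.2],1.67))
E
```

```text
tray [ 388  247   66   78 4793] (array([ 465.4, -317.3]), array([136.5, 195.7]), 80.7)
plate [ 142  258   49   58 1395] (array([464.9, 308.2]), array([124.3, 107.4]), 12.5)
flap x range [-0.05694926 -0.04332024 -0.02994965  0.06597731  0.0977402   0.09919629
  0.10047825]
(array([-32.45,   2.43, -54.82]), np.float64(-0.503))
```

Call:
jog_arm(
  targets=[
    [9.4,[-32.45,2.4,-54.8],-0.503],
    [9.4,[-32.45,2.4,-54.8],-0.503],
    [9.4,[-32.45,2.4,-54.8],-0.503],
    [9.4,[-32.45,2.4,-54.8],-0.503],
    [9.4,[-32.45,2.4,-54.8],-0.503],
    [9.4,[-32.45,2.4,-54.8],-0.503],
    [9.4,[-32.45,2.4,-54.8],-0.503],
    [9.4,[-32.45,2.4,-54.8],-0.503],
    [9.4,[-32.45,2.4,-54.8],-0.503],
    [9.4,[-32.45,2.4,-54.8],-0.503],
  ],
)

```text
time_s: 1.1
ee_pos: [0.5048, 0.1112, 0.2059]
eef_rot: [-1.571, -0.0, 1.67]
force: [0.3, 0.6, 0.3]
grip_width: 0.094
```

Call:
jog_arm(
  targets=[
    [8,[-12.75,0.6,-7.56],0],
    [8,[-12.75,0.6,-7.56],0],
    [6,[-12.75,0.6,-7.56],0],
    [6,[-12.75,0.6,-7.56],0],
    [6,[-12.75,0.6,-7.56],0],
    [6,[-12.75,0.6,-7.56],0],
    [6,[-12.75,0.6,-7.56],0],
  ],
)

```text
time_s: 1.8
ee_pos: [0.5915, -0.0051, 0.2004]
eef_rot: [-1.571, -0.0, 1.671]
force: [-0.3, 1.8, -0.8]
grip_width: 0.0602
```

Run:
```python
from h import *
from station import ctrl,optics
o=ctrl.get_obs();c=optics.camera('wrist')
T=np.eye(4);T[:3,:3]=Ro.from_euler('xyz',o['eef_rot']).as_matrix();T[:3,3]=o['ee_pos'];T=T@c['mount']
cv2.imwrite('pics/w1.png',c['img'][:,:,::-1]);np.savez('w1.npz',T=T,**c)
W=cloud(c,T);z=W[...,2]
m=(z>.070)&(z<.09)&(abs(W[...,0]-.59)<.08)&(abs(W[...,1])<.08)
print(o['ee_pos'],o['eef_rot'],'hs',m.sum(),rect(W[m][:,:2]),np.median(z[m]))
m=(z>.038)&(z<.065);print('chassis',rect(W[m][:,:2]))
```

```text
[ 0.59146321 -0.00510823  0.20043468] [-1.57105809e+00 -1.97927004e-05  1.67146240e+00] hs 1944 (array([591.8,  -9. ]), array([80.1, 32. ]), 5.8) 0.07836549868462805
chassis (array([613. ,  -4.7]), array([237.5, 595.7]), 0.5)
```

View pics/w1.png

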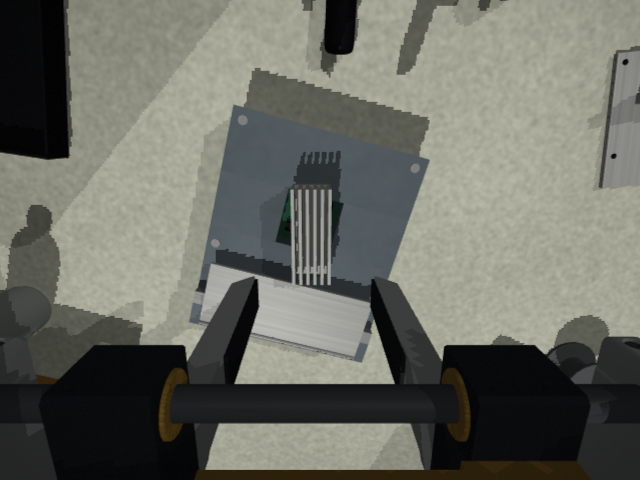

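The wrist picture shows the heat sink (290–330, 185–285) between the open fingers, which are clear of the flap. Depth puts it at (0.592, -0.009), yaw 5.8°. I'll go down and check partway.

Call:
jog_arm(
  targets=[
    [6,[0,2.5,0],0.0],
    [6,[0,6,0],0],
    [6,[0,9,0],0],
    [6,[0,9,0],0],
    [6,[0,9,0],0],
  ],
)

```text
time_s: 2.35
ee_pos: [0.592, -0.0058, 0.1112]
eef_rot: [-1.571, 0.0, 1.671]
force: [1.0, 0.9, 1.1]
grip_width: 0.0597
```

Call:
jog_arm(
  targets=[
    [6,[-0.3,1.5,0],0],
    [6,[-0.3,3.0,0],0],
    [6,[-0.3,4.2,0],0],
    [6,[-0.3,4.3,0],0],
    [2.5,[-0.3,4.3,0],0],
    [2.5,[-0.3,4.3,0],0],
    [2.5,[-0.3,4.3,0],0],
    [2.5,[-0.3,4.3,0],0],
    [2.5,[-0.3,4.3,0],0],
  ],
  grip_force=25,
)

```text
time_s: 3.25
ee_pos: [0.5924, -0.0092, 0.0676]
eef_rot: [-1.572, 0.0, 1.67]
force: [-1.4, 0.6, 1.7]
grip_width: 0.0318
```

Call:
jog_arm(
  targets=[
    [2.5,[0,-2,0],0],
    [2.5,[0,-6,0],0],
    [2.5,[0,-10,0],0],
    [2.5,[-3,-11,1.6],0.06],
    [2.5,[-29.3,-11,15.7],0.6],
    [2.5,[-29.3,-11,15.7],0.6],
    [2.5,[-29.3,-11,15.7],0.6],
    [2.5,[-29.3,-11,15.7],0.6],
    [2.5,[-29.3,-11,15.7],0.6],
    [2.5,[-29.3,-11,15.7],0.6],
  ],
)

```text
time_s: 4.25
ee_pos: [0.4637, -0.3181, 0.1771]
eef_rot: [-1.571, 0.0, 1.07]
force: [0.6, 0.3, -2.2]
grip_width: 0.0319
```

Call:
jog_arm(
  targets=[
    [2.5,[0,0,0],0],
    [2.5,[0,0,0],0],
  ],
)

```text
time_s: 4.45
ee_pos: [0.4643, -0.317, 0.1768]
eef_rot: [-1.57, -0.0, 1.068]
force: [-0.3, 0.4, -2.2]
grip_width: 0.032
```

Run:
```python
from h import *
from station import ctrl,optics
o=ctrl.get_obs();c=optics.camera('wrist')
T=np.eye(4);T[:3,:3]=Ro.from_euler('xyz',o['eef_rot']).as_matrix();T[:3,3]=o['ee_pos'];T=T@c['mount']
cv2.imwrite('pics/w2.png',c['img'][:,:,::-1])
print(o['ee_pos'],o['eef_rot'],o['grip_width'],o['force'])
np.save('W2.npy',cloud(c,T))
```

```text
[ 0.46433905 -0.31695462  0.17683362] [-1.57014676e+00 -2.00160550e-04  1.06792457e+00] 0.032034670145730686 [-0.30945442  0.36769122 -2.22661414]
```

View pics/w2.png

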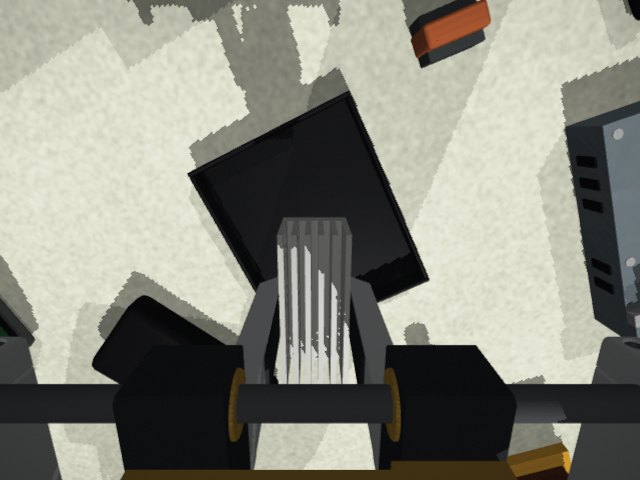

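The heat sink is held at (315,290) with the tray behind it. Tray rim corners are at (190,174), (350,93) and (427,280). I'll work out the tray centre from those.

Run:
```python
from h import *
from station import ctrl
W=np.load('W2.npy')
P=[]
for u,v in [(190,174),(350,93),(427,280)]:
    w=W[v-4:v+5,u-4:u+5].reshape(-1,3);w=w[(w[:,2]>.024)&(w[:,2]<.032)];P.append(np.median(w,0));print(len(w),P[-1])
P=np.array(P);c=(P[0]+P[2])/2;e=P[2]-P[1];y=np.arctan2(e[1],e[0])
print(c,y,np.linalg.norm(e),np.linalg.norm(P[1]-P[0]))
o=ctrl.get_obs();print(jog(o,[c[0],c[1],.033],np.pi/2+y))
```

```text
48 [ 0.37216435 -0.38543326  0.0281773 ]
35 [ 0.37996369 -0.24110828  0.02802507]
39 [ 0.55375013 -0.25168875  0.02813088]
[ 0.46295724 -0.318561    0.02815409] -0.06080693551618651 0.17410824951886175 0.14453564506289834
(array([-0.31, 14.39,  0.04]), np.float64(-0.4404))
```

Call:
jog_arm(
  targets=[
    [2.5,[-0.3,3,0],-0.15],
    [2.5,[-0.3,7,0],-0.3],
    [2.5,[-0.3,10,0],-0.44],
    [2.5,[-0.3,12.5,0],-0.44],
    [2.5,[-0.3,13.8,0],-0.44],
    [2.5,[-0.3,14.3,0],-0.44],
    [2.5,[-0.3,14.5,0],-0.44],
    [2.5,[-0.3,14.6,0],-0.44],
  ],
)

```text
time_s: 5.3
ee_pos: [0.4641, -0.3191, 0.0321]
eef_rot: [-1.572, 0.001, 1.51]
force: [-0.3, -0.1, -1.8]
grip_width: 0.0316
```

Ease down until there's contact, then release.

Call:
jog_arm(
  targets=[
    [2.5,[0,0.1,0],0],
    [2.5,[0,0.2,0],0],
    [2.5,[0,0.2,0],0],
  ],
)

```text
time_s: 5.6
ee_pos: [0.4636, -0.3191, 0.0294]
eef_rot: [-1.571, 0.0, 1.51]
force: [-0.1, -0.2, -1.9]
grip_width: 0.0318
```

Call:
jog_arm(
  targets=[
    [2.5,[0,0.1,0],0],
    [2.5,[0,0.1,0],0],
    [2.5,[0,0.15,0],0],
  ],
)

```text
time_s: 5.9
ee_pos: [0.4635, -0.319, 0.0277]
eef_rot: [-1.571, 0.0, 1.51]
force: [-0.1, 0.1, -1.6]
grip_width: 0.032
```

Call:
jog_arm(
  targets=[
    [2.5,[0,0.07,0],0],
    [5.2,[0,0.07,0],0],
    [5.2,[0,0.07,0],0],
    [5.2,[0,0.07,0],0],
    [5.2,[0,-3,0],0],
    [5.2,[0,-8,0],0],
    [5.2,[0,-13,0],0],
    [5.2,[0,-17,0],0],
    [5.2,[0,-17,0],0],
    [5.2,[0,-17,0],0],
  ],
)

```text
time_s: 6.9
ee_pos: [0.4636, -0.319, 0.1978]
eef_rot: [-1.572, 0.001, 1.51]
force: [0.0, -1.0, -0.6]
grip_width: 0.0522
```

Run:
```python
from h import *
from station import ctrl
o=ctrl.get_obs();print(o['ee_pos'],o['force'],o['grip_width'])
for yaw in (0.21,0.21-np.pi): print(jog(o,[.445,.303,.2],yaw), 'q6',np.arctan2(.303,.445)-yaw)
```

```text
[ 0.46355118 -0.31898364  0.19780405] [ 0.02524616 -0.9934105  -0.55530875] 0.05222157377274346
(array([61.97, -0.26,  5.63]), np.float64(1.3)) q6 0.38779105958823556
(array([61.97, -0.26,  5.63]), np.float64(4.4416)) q6 3.529383713178029
```

Call:
jog_arm(
  targets=[
    [5,[62,-0.3,5.6],1.3],
    [5,[62,-0.3,5.6],1.3],
    [5,[62,-0.3,5.6],1.3],
    [5,[62,-0.3,5.6],1.3],
    [5,[62,-0.3,5.6],1.3],
    [5,[62,-0.3,5.6],1.3],
    [5,[62,-0.3,5.6],1.3],
    [5,[62,-0.3,5.6],1.3],
    [5,[62,-0.3,5.6],1.3],
    [5,[62,-0.3,5.6],1.3],
  ],
)

```text
time_s: 7.9
ee_pos: [0.4505, 0.1351, 0.1982]
eef_rot: [-1.571, 0.003, 0.204]
force: [0.6, -0.0, 0.6]
grip_width: 0.05
```

Run:
```python
from h import *
from station import ctrl
o=ctrl.get_obs();print(o['ee_pos'],o['eef_rot'])
print(jog(o,[.445,.303,.2],.21))
```

```text
[0.45053508 0.13508814 0.19816786] [-1.5709352   0.00271297  0.20420808]
(array([ 2.86, -0.19, 16.55]), np.float64(-0.0058))
```

Call:
jog_arm(
  targets=[
    [5,[2.8,0,16.4],0],
    [5,[2.8,0,16.4],0],
    [5,[2.8,0,16.4],0],
    [5,[2.8,0,16.4],0],
    [5,[2.8,0,16.4],0],
    [5,[2.8,0,16.4],0],
    [5,[2.8,0,16.4],0],
  ],
)

```text
time_s: 8.6
ee_pos: [0.4448, 0.2986, 0.1994]
eef_rot: [-1.571, 0.001, 0.209]
force: [-0.4, -1.3, -0.2]
grip_width: 0.0496
```

Run:
```python
from h import *
from station import ctrl,optics
o=ctrl.get_obs();c=optics.camera('wrist')
T=np.eye(4);T[:3,:3]=Ro.from_euler('xyz',o['eef_rot']).as_matrix();T[:3,3]=o['ee_pos'];T=T@c['mount']
W=cloud(c,T);z=W[...,2]
m=(z>.032)&(z<.045)&(abs(W[...,0]-.445)<.06)&(abs(W[...,1]-.303)<.06)
r=rect(W[m][:,:2]);print(o['ee_pos'],o['eef_rot'],m.sum(),'rib',r,np.median(z[m]))
cv2.imwrite('pics/w3.png',c['img'][:,:,::-1])
print(jog(o,[r[0][0]/1000,r[0][1]/1000,.028],.21))
```

```text
[0.44483692 0.29863337 0.19937851] [-1.57126530e+00  8.35174756e-04  2.08555744e-01] 720 rib (array([445.5, 302.1]), array([ 9.2, 60.2]), 11.9) 0.040455219072040166
(array([ 0.15, 17.14,  0.33]), np.float64(-0.0014))
```

View pics/w3.png

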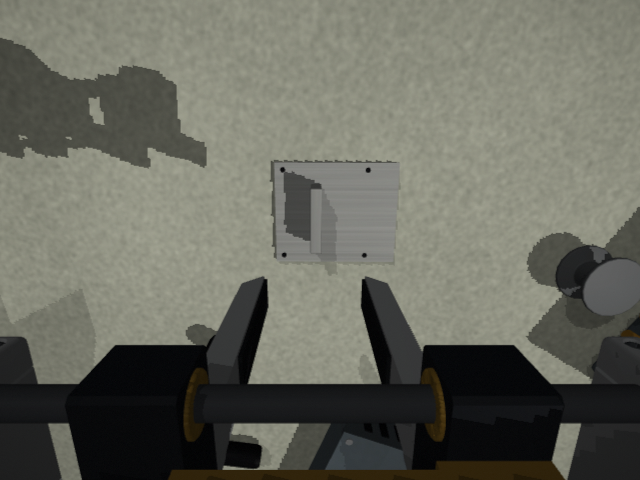

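The rib is at (316,218), the plate spans (275–398, 162–263) with the long end to the right (tool +x), and the fingers straddle it. Depth agrees within 1 mm. I'll descend and grip.

Call:
jog_arm(
  targets=[
    [5,[0.1,4,0.3],0],
    [5,[0.1,8.5,0.3],0],
    [5,[0.1,12.5,0.3],0],
    [5,[0.1,15.5,0.3],0],
    [5,[0.1,16.8,0.3],0],
    [5,[0.1,17.1,0.3],0],
    [5,[0.1,17.1,0.3],0],
  ],
  grip_force=45,
)

```text
time_s: 9.35
ee_pos: [0.4456, 0.3031, 0.0298]
eef_rot: [-1.57, -0.001, 0.209]
force: [-0.4, 0.6, 0.5]
grip_width: 0.0503
```

Call:
jog_arm(
  targets=[
    [0.5,[0,0,0],0],
    [0.5,[0,0,0],0],
    [0.5,[0,0,0],0],
    [0.5,[0,0,0],0],
    [0.5,[0,0,0],0],
    [0.5,[0,0,0],0],
    [0.5,[0,0,0],0],
  ],
)

```text
time_s: 10.05
ee_pos: [0.445, 0.3032, 0.029]
eef_rot: [-1.571, -0.0, 0.21]
force: [-0.8, 1.2, 3.2]
grip_width: 0.01
```

Call:
jog_arm(
  targets=[
    [0.5,[0,-1.5,0],0],
    [0.5,[0,-5,0],0],
    [0.5,[0,-9,0],0],
    [0.5,[0,-12,0],0],
    [0.5,[0,-12,0],0],
    [0.5,[0,-12,0],0],
  ],
)

```text
time_s: 10.65
ee_pos: [0.4448, 0.3031, 0.1491]
eef_rot: [-1.571, -0.0, 0.21]
force: [0.2, -0.4, -2.9]
grip_width: 0.0099
```

Run:
```python
from h import *
from station import ctrl,optics
d=np.load('w1.npz');W=cloud(d,d['T']);z=W[...,2]
m=np.zeros((480,640),np.uint8);cv2.fillPoly(m,[np.array([(225,96),(438,152),(390,275),(300,285),(256,260),(180,290)])],1)
k=(m>0)&(z>.040)&(z<.048);p=W[k]
print('deck z',np.median(p[:,2]))
# near part of deck: front and side edges -> fit with known 170 width
r=cv2.minAreaRect((p[:,:2]*1000).astype(np.float32));print(r)
t=cloud(np.load('top.npz'));w=t[165:285,240:350].reshape(-1,3);w=w[(w[:,2]>.04)&(w[:,2]<.065)]
for yaw in np.radians([-8.6,-9.1,-9.6]):
  R=np.array([[np.cos(yaw),np.sin(yaw)],[-np.sin(yaw),np.cos(yaw)]])
  for q,n in((p[:,:2]@R.T,'wrist'),(w[:,:2]@R.T,'top')):
    print(n,np.degrees(yaw),'xmin',np.percentile(q[:,0],[0,.3])*1e3,'y',np.percentile(q[:,1],[0,.3,99.7,100])*1e3)
# opening via low points
k=(z<.035)&(z>.01)&(W[...,0]>.53)&(W[...,0]<.65)&(abs(W[...,1]+.01)<.05);print('hole',k.sum(),rect(W[k][:,:2]))
o=ctrl.get_obs();print(o['ee_pos'],o['eef_rot'],o['force'],o['grip_width'])
c=optics.camera('top');np.savez('top2.npz',**c)
t=cloud(c);w=t[165:285,240:350].reshape(-1,3);f=(w[:,2]>.04)&(w[:,2]<.065);print('top2',rect(w[f][:,:2]))
f=(w[:,2]<.035)&(w[:,2]>.015)&(abs(w[:,0]-.59)<.035)&(abs(w[:,1]+.012)<.035);print('board',f.sum(),rect(w[f][:,:2]),np.median(w[f][:,2]))
a=cv2.resize(c['img'][165:285,240:350],None,fx=5,fy=5,interpolation=cv2.INTER_CUBIC);cv2.imwrite('pics/crop2.png',a[:,:,::-1])
```

```text
deck z 0.04450036261139517
((588.4739990234375, -11.857673645019531), (170.5436248779297, 162.90513610839844), 80.73382568359375)
wrist -8.6 xmin [501.33429912 502.24129795] y [ -9.7967829   -8.5407302  161.05561317 162.07679457]
top -8.6 xmin [501.39905975 502.98867772] y [ -8.94280374  -7.67328309 161.87517901 162.9681318 ]
wrist -9.1 xmin [501.31032886 501.76876308] y [ -4.02606661  -3.3692522  165.86347283 166.76898908]
top -9.1 xmin [501.43811613 502.29837686] y [ -2.97429759  -2.34616256 166.84491973 167.68375494]
wrist -9.6 xmin [500.33501967 501.02653446] y [  0.8445079    1.64754997 170.68414911 171.75615234]
top -9.6 xmin [500.85508561 501.53554403] y [  2.08826709   2.95756641 172.15016472 173.08309368]
hole 671 (array([588.7, -11.9]), array([50.8, 47.4]), 81.6)
[0.44482405 0.30309265 0.14911832] [-1.57065227e+00 -4.49326812e-04  2.10008822e-01] [ 0.16724582 -0.41155607 -2.90665351] 0.009933497422363517
top2 (array([608.2, -13.8]), array([170.5, 201.6]), 80.7)
board 393 (array([589.9, -10.1]), array([49.5, 47.8]), 79.8) 0.02622324142736887
```

View pics/crop2.png

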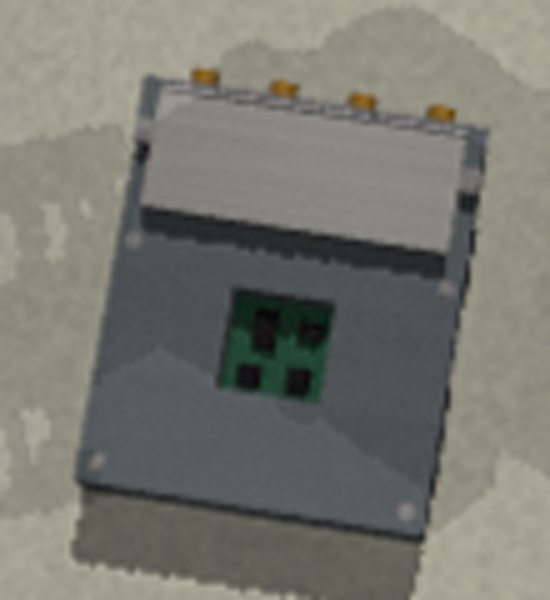

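The top crop shows the chassis now clear, with the opening at about (277,345), the flap shut and square. Chassis origin is ≈(0.607,-0.0145), yaw ≈-9.2°. Next I'll compute the pre-insertion pose.

Run:
```python
from h import *
from station import ctrl
o=ctrl.get_obs();print(jog(o,[.5478,-.0049,.13],-.16))
```

```text
(array([  3.69,   1.82, -32.25]), np.float64(0.37))
```

Call:
jog_arm(
  targets=[
    [0.5,[3.7,0,-32.25],0.37],
    [0.5,[3.7,0,-32.25],0.37],
    [0.5,[3.7,0,-32.25],0.37],
    [0.5,[3.7,0,-32.25],0.37],
    [0.5,[3.7,0,-32.25],0.37],
    [0.5,[3.7,0,-32.25],0.37],
    [0.5,[3.7,1.8,-32.25],0.37],
    [0.5,[3.7,1.8,-32.25],0.37],
    [0.5,[3.7,1.8,-32.25],0.37],
    [0.5,[3.7,1.8,-32.25],0.37],
  ],
)

```text
time_s: 11.7
ee_pos: [0.5481, -0.0037, 0.1305]
eef_rot: [-1.571, 0.001, -0.159]
force: [-0.1, 0.7, -2.0]
grip_width: 0.0096
```

Run:
```python
from h import *
from station import ctrl
o=ctrl.get_obs();print(o['ee_pos'],o['eef_rot'],o['force'],jog(o,[.5478,-.0049,.076],-.16))
```

```text
[ 0.54807565 -0.00368165  0.13053054] [-1.57077505e+00  9.22604422e-04 -1.59147978e-01] [-0.14523215  0.73528865 -2.00660747] (array([-0.  ,  5.45, -0.12]), np.float64(0.0009))
```

Call:
jog_arm(
  targets=[
    [0.5,[0,1.5,-0.1],0],
    [0.5,[0,3,-0.1],0],
    [0.5,[0,4.5,-0.1],0],
    [0.5,[0,5.2,-0.1],0],
    [0.5,[0,5.4,-0.1],0],
    [0.5,[0,5.4,-0.1],0],
  ],
)

```text
time_s: 12.3
ee_pos: [0.5484, -0.0051, 0.0773]
eef_rot: [-1.571, -0.0, -0.159]
force: [0.8, -0.1, -2.3]
grip_width: 0.0101
```

Run:
```python
from h import *
from station import ctrl,optics
o=ctrl.get_obs();print(o['ee_pos'],o['eef_rot'],o['force'],jog(o,[.5478,-.0049,.073],-.16))
c=optics.camera('scene');K=c['camera_matrix'];T=c['world_to_cam']
a=cv2.resize(c['img'][210:330,250:410],None,fx=5,fy=5,interpolation=cv2.INTER_CUBIC);cv2.imwrite('pics/s2.png',a[:,:,::-1])
```

```text
[ 0.54838686 -0.00508333  0.07725418] [-1.57075659e+00 -3.64181545e-04 -1.59355285e-01] [ 0.84772926 -0.11920792 -2.26524096] (array([-0.06,  0.43,  0.01]), np.float64(0.0006))
```

View pics/s2.png

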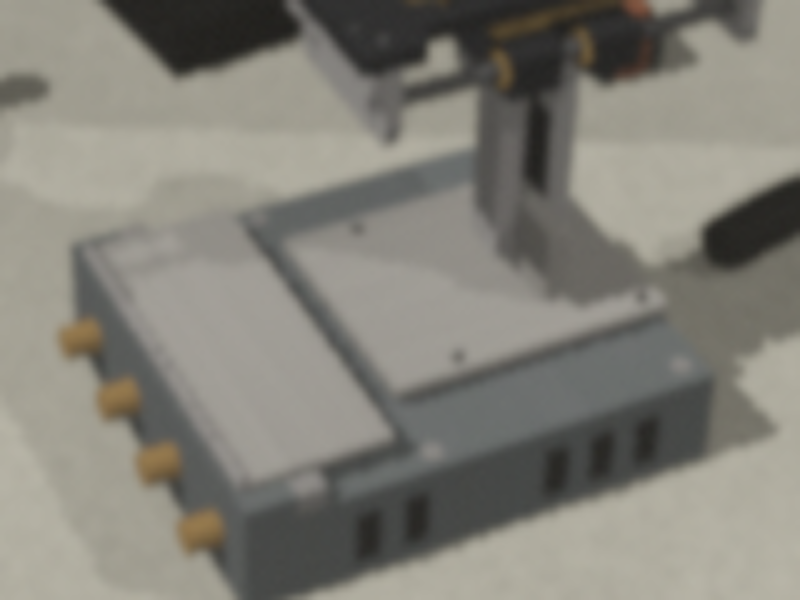

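The plate is level, with its long end from (285,240) to (400,390) parallel to and just clear of the shut flap edge. I'll lower it to find the deck.

Call:
jog_arm(
  targets=[
    [0.5,[0,0.2,0],0],
    [0.5,[0,0.3,0],0],
    [0.5,[0,0.4,0],0],
    [0.5,[0,0.4,0],0],
  ],
)

```text
time_s: 12.75
ee_pos: [0.5483, -0.0055, 0.073]
eef_rot: [-1.571, -0.0, -0.16]
force: [0.2, 0.3, -0.9]
grip_width: 0.0097
```

Call:
jog_arm(
  targets=[
    [0.5,[0,0.05,0],0],
    [0.5,[0,0.05,0],0],
  ],
)

```text
time_s: 12.95
ee_pos: [0.5483, -0.0055, 0.073]
eef_rot: [-1.571, -0.0, -0.16]
force: [-3.2, 0.0, 5.8]
grip_width: 0.0097
```

Call:
jog_arm(
  targets=[
    [0.5,[0,-0.2,0],0],
    [0.5,[0,-0.2,0.05],0],
    [0.5,[0.4,-0.2,0.05],0],
    [0.5,[0.8,-0.2,0.05],0],
    [0.5,[1.2,-0.2,0.05],0],
    [0.5,[1.6,-0.2,0.05],0],
    [0.5,[2.0,-0.2,0.05],0],
    [0.5,[2.0,-0.2,0.05],0],
  ],
)

```text
time_s: 13.75
ee_pos: [0.5685, -0.0083, 0.0743]
eef_rot: [-1.571, -0.0, -0.16]
force: [-0.2, -0.8, -2.1]
grip_width: 0.0098
```

Call:
jog_arm(
  targets=[
    [0.5,[0.4,0,0],0],
    [0.5,[0.8,0,0],0],
    [0.5,[1.2,0,0],0],
    [0.5,[1.6,0,0],0],
    [0.5,[1.9,0,0],0],
    [0.5,[1.9,0,0],0],
  ],
)

```text
time_s: 14.35
ee_pos: [0.5871, -0.0113, 0.0743]
eef_rot: [-1.571, -0.0, -0.16]
force: [-0.0, -0.6, -2.3]
grip_width: 0.0096
```

Run:
```python
from h import *
from station import ctrl,optics
o=ctrl.get_obs();print(o['ee_pos'],o['eef_rot'],o['force'],jog(o,[.5873,-.0113,.073],-.16))
c=optics.camera('scene')
a=cv2.resize(c['img'][210:330,250:410],None,fx=5,fy=5,interpolation=cv2.INTER_CUBIC);cv2.imwrite('pics/s3.png',a[:,:,::-1])
W=cloud(c);w=W[250:310,262:330].reshape(-1,3);q=(w[:,:2]-[.607,-.0145])@np.array([[.9872,.1593],[-.1593,.9872]])
m=(w[:,2]>.05)&(w[:,2]<.07)&(q[:,0]>.037)&(q[:,0]<.09)&(abs(q[:,1])<.07)
print('flap z fit',np.polyfit(q[m,0],w[m,2],1),m.sum())
```

```text
[ 0.58713844 -0.01129176  0.0742959 ] [-1.57080593e+00 -6.77504082e-05 -1.60050454e-01] [-0.03700631 -0.58255085 -2.31161737] (array([0.02, 0.13, 0.  ]), np.float64(-0.0001))
flap z fit [0.00358191 0.05755924] 1320
```

View pics/s3.png

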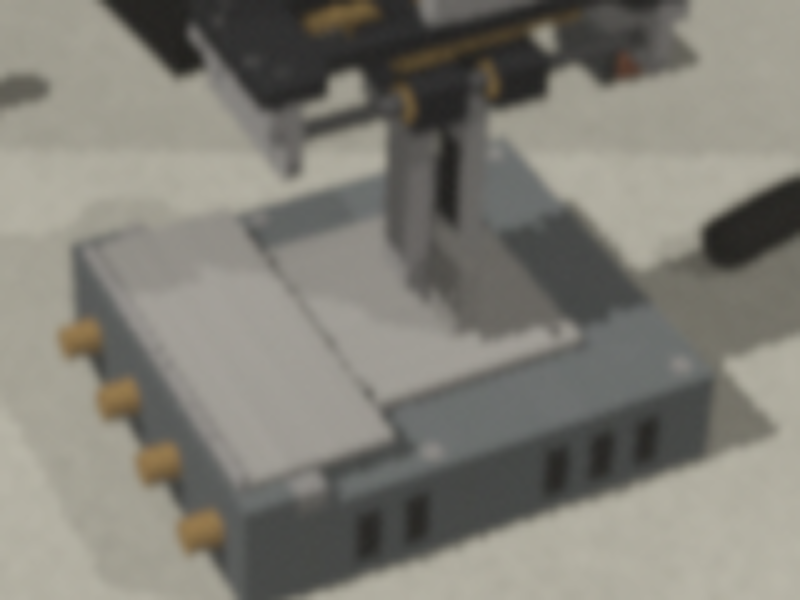

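The plate is under the flap: its visible part ends at the flap edge, (265,245)–(390,405). The flap hasn't moved and is level, with a slope of 0.0036. Now press down.

Call:
jog_arm(
  targets=[
    [0.5,[0,0.1,0],0],
    [0.5,[0,0.16,0],0],
    [0.5,[0,0.2,0],0],
    [0.5,[0,0.2,0],0],
    [0.5,[0,0.2,0],0],
  ],
  grip_force=55,
)

```text
time_s: 14.9
ee_pos: [0.5868, -0.0112, 0.073]
eef_rot: [-1.571, -0.0, -0.16]
force: [-3.7, 0.6, 5.3]
grip_width: 0.0096
```

Call:
jog_arm(
  targets=[
    [0.5,[0,0.03,0],0],
    [0.5,[0,0.06,0],0],
    [0.5,[0,0.06,0],0],
    [0.5,[0,0.06,0],0],
  ],
)

```text
time_s: 15.3
ee_pos: [0.5868, -0.0112, 0.073]
eef_rot: [-1.571, -0.0, -0.16]
force: [-6.7, 0.5, 11.9]
grip_width: 0.0096
```

Call:
jog_arm(
  targets=[
    [0.5,[-0.02,0.01,0],0],
    [0.5,[-0.03,0.02,0],0],
    [0.5,[-0.03,0.02,0],0],
    [0.5,[-0.03,0.02,0],0],
    [0.5,[-0.03,0.02,0],0],
  ],
)

```text
time_s: 15.8
ee_pos: [0.5868, -0.0112, 0.073]
eef_rot: [-1.571, -0.001, -0.16]
force: [-6.2, 0.3, 13.0]
grip_width: 0.0096
```

Run:
```python
from h import *
from station import ctrl,optics
F=[]
for i in range(4):
    c=optics.camera('top');o=ctrl.get_obs();F.append(np.r_[o['force'],o['moment']])
print(np.round(F,2),o['ee_pos'],o['eef_rot'],o['time_s'])
R=np.array([[.9872,.1593],[-.1593,.9872]])
W=cloud(c);w=W[165:285,240:350].reshape(-1,3);q=(w[:,:2]-[.607,-.0145])@R
m=(w[:,2]>.0535)&(w[:,2]<.07)&(q[:,0]>.04)&(q[:,0]<.09)&(abs(q[:,1])<.07);print('flap',np.polyfit(q[m,0],w[m,2],1),m.sum())
w=W[235:340,380:465].reshape(-1,3);m=(w[:,2]>.034)&(w[:,2]<.045);print('hs in tray',m.sum(),rect(w[m][:,:2]))
d0=np.load('top.npz');W0=cloud(d0)
for n,u0,u1,v0,v1,lo,hi in [('cap',220,245,310,340,.02,.05),('trafo',335,372,310,335,.02,.06),('driver',270,310,285,340,.006,.03)]:
    f=lambda W:(lambda p:np.round(p[(p[:,2]>lo)&(p[:,2]<hi)].mean(0),3))(W[v0:v1,u0:u1].reshape(-1,3))
    print(n,f(W0),f(W))
cv2.imwrite('pics/top3.png',np.vstack([cv2.resize(c['img'][160:340,240:470],None,fx=3.3,fy=3.3)])[:,:,::-1])
```

```text
[[-5.960e+00 -4.900e-01  1.249e+01 -1.000e-02  1.280e+00 -3.000e-02]
 [-5.460e+00  3.000e-02  1.231e+01 -6.000e-02  1.210e+00  0.000e+00]
 [-5.430e+00 -8.400e-01  1.180e+01  0.000e+00  1.270e+00 -2.000e-02]
 [-5.070e+00  3.100e-01  1.250e+01  2.000e-02  1.270e+00 -1.000e-02]] [ 0.58679232 -0.0111788   0.07296428] [-1.57073816e+00 -1.16040318e-03 -1.59950559e-01] 16.0
flap [-0.01850433  0.05910381] 203
hs in tray 298 (array([ 484.9, -317. ]), array([ 94.4, 119.7]), 55.6)
cap [0.373 0.134 0.035] [nan nan nan]
trafo [ 0.377 -0.15   0.035] [ 0.377 -0.15   0.035]
driver [ 0.402 -0.003  0.022] [nan nan nan]<stdin>:13: RuntimeWarning: Mean of empty slice.
  ret = um.true_divide(
```

View pics/top3.png

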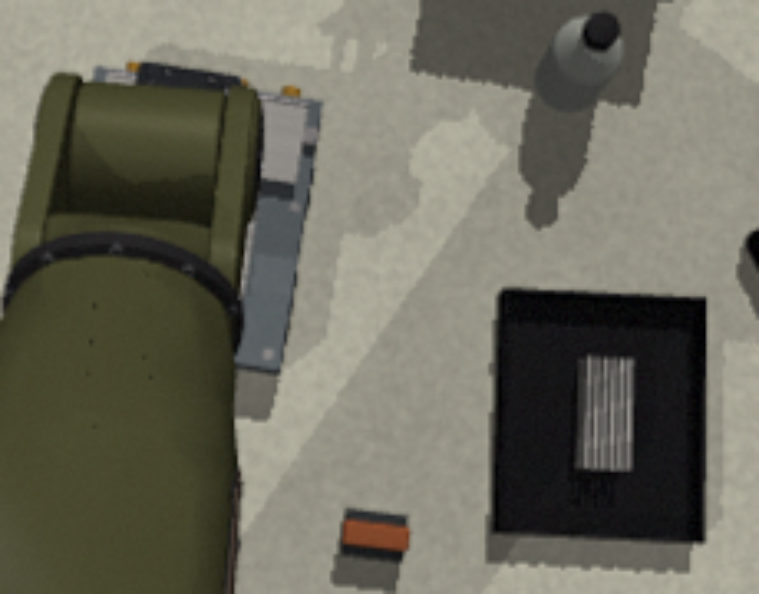

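Call:
jog_arm(
  targets=[
    [0.5,[-0.02,0.01,0],0],
    [0.5,[-0.05,0.02,0],0],
    [0.5,[-0.05,0.02,0],0],
    [0.5,[-0.05,0.02,0],0],
    [0.5,[-0.05,0.02,0],0],
  ],
)

```text
time_s: 16.5
ee_pos: [0.5868, -0.0112, 0.073]
eef_rot: [-1.571, -0.003, -0.16]
force: [-2.6, 0.1, 12.6]
grip_width: 0.0096
```

Call:
jog_arm(
  targets=[
    [0.5,[0.03,0,0],0],
    [0.5,[0.06,0,0],0],
    [0.5,[0.06,0,0],0],
    [0.5,[0.06,0,0],0],
    [0.5,[0.06,0,0],0],
  ],
)

```text
time_s: 17.0
ee_pos: [0.5868, -0.0112, 0.073]
eef_rot: [-1.571, -0.001, -0.16]
force: [-6.9, -0.2, 14.9]
grip_width: 0.0096
```

Run:
```python
from h import *
from station import ctrl,optics
R=np.array([[.9872,.1593],[-.1593,.9872]])
for i in range(5):
    c=optics.camera('scene');o=ctrl.get_obs();print(np.round(np.r_[o['force'],o['moment'],o['ee_pos'],o['eef_rot']],4))
W=cloud(c).reshape(-1,3);q=(W[:,:2]-[.607,-.0145])@R;z=W[:,2]
def fit(m,n):
    A=np.c_[q[m],np.ones(m.sum())];s=np.linalg.lstsq(A,z[m],rcond=None)[0];print(n,m.sum(),np.round(s,4),'mean',z[m].mean())
ok=~np.isnan(z)
fit(ok&(q[:,0]>.04)&(q[:,0]<.09)&(abs(q[:,1])<.068)&(z>.05)&(z<.07),'flap')
fit(ok&(q[:,0]>-.055)&(q[:,0]<.030)&(q[:,1]<.046)&(q[:,1]>-.046)&(z>.046)&(z<.053),'plate')
fit(ok&(q[:,0]>-.095)&(q[:,0]<.030)&(abs(q[:,1])<.082)&(abs(q[:,1])>.056)&(z>.041)&(z<.0475),'deck')
m=ok&(q[:,0]>-.01)&(q[:,0]<.03)&(z>.0467)&(z<.054);print('plate y range',np.percentile(q[m,1],[1,99]))
```

```text
[-7.8623e+00  5.8080e-01  1.4627e+01  8.3000e-03  1.6035e+00  3.0900e-02
  5.8680e-01 -1.1200e-02  7.3000e-02 -1.5708e+00 -1.0000e-03 -1.5990e-01]
[-7.40550e+00 -1.29500e-01  1.45556e+01  3.08000e-02  1.64680e+00
  1.81000e-02  5.86800e-01 -1.12000e-02  7.30000e-02 -1.57080e+00
 -9.00000e-04 -1.59900e-01]
[-7.48410e+00  3.39200e-01  1.49152e+01 -5.95000e-02  1.57850e+00
 -1.20000e-02  5.86800e-01 -1.12000e-02  7.30000e-02 -1.57080e+00
 -1.00000e-03 -1.59900e-01]
[-8.18740e+00  2.95400e-01  1.47088e+01 -5.40000e-02  1.60550e+00
 -2.30000e-02  5.86800e-01 -1.12000e-02  7.30000e-02 -1.57080e+00
 -1.00000e-03 -1.59900e-01]
[-7.59620e+00  7.18700e-01  1.57505e+01  1.57000e-02  1.61970e+00
  2.00000e-02  5.86800e-01 -1.12000e-02  7.30000e-02 -1.57070e+00
 -1.00000e-03 -1.60000e-01]
flap 1208 [-0.0027  0.0004  0.058 ] mean 0.057794333507432766
plate 937 [-0.0005  0.0005  0.0498] mean 0.049759888810980014
deck 848 [ 0.0002 -0.0008  0.0448] mean 0.04480544381679864
plate y range [-0.07447562  0.07310843]
```

```bash
python3 -c "
from station import ctrl
print(ctrl.hand_in())"
```

```text
the job is handed in; nothing more can be done
None
```

The heat sink is in the tray, and the plate is in place under the flap. I handed in after about 17 s on the robot's clock, with the arm still gripping the rib and pressing down.

**Last checks:**
- **Press:** the wrist force was about 14.8 N downward. With the plate's own weight, the load on the deck is probably nearer 17 N.
- **Flatness:** the plate's top is 5.0 mm above the deck with a slope under 0.001, so it lies flat.
- **Flap:** it is still shut and level, with no contact felt while sliding in.
- **Overlap:** going by the gripper position, about 25 mm is under the flap. The plate is centred to within about 1 mm and square to about 0.1°. The hidden edge itself could not be seen.
- **Heat sink:** the top camera showed it lying near the middle of the tray.

**Not fully clean:**
- About 7 N of sideways force remains along the chassis −x. Easing it tilted the tool slightly, so I left it to keep the plate flat.
- I tried to measure the plate's side edges with depth at the end, but the mask was bad and gave nothing useful. The centring figure therefore rests on the gripper pose and the measured chassis pose.
- At the end the arm hid the capacitor and screwdriver from the top camera, so I could not re-measure them. The transformer had not moved, and I did not re-measure the spool, bottle or meter. Nothing was planned to pass near any of these.

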